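Open the blue-lidded desiccant tub

ROBOT

A 7-joint arm with a two-finger parallel gripper is mounted at the origin on a cart in front of the work surface, level with it; the furniture and walls round the work are solid. World frame = base frame: x ahead of the robot, y to its left, z up, the work surface at z = 0. Lengths are in m, angles in rad, forces in N, time in s.
With the tool pointing down it reaches from about 0.35 to 0.9 m from the base axis. Payload 8.1 kg.
Tool frame: the origin (TCP) lies on the centre line of the jaws, within the pads' length; the fingertips stand 17 mm ahead of it and the grasp point (between the pads) lies 2 mm behind it; z points along the fingers, y is the direction in which the jaws open and shut (so a half turn about z gives the same grasp; the last joint's range is limited). The gripper opens to 92 mm and grips with 3 to 60 N. Pads are 19 mm wide; open, the fingers measure 130 mm over their backs; the gripper's body (75 mm by 190 mm) begins 47 mm behind the grasp point.
Start: joints at [1.195, 0.434, 0.025, 1.573, -0.012, 1.134, -0.075], TCP at [0.168, -0.602, 0.244] pointing down, gripper open.
Joint ranges: [-2.62, 2.62], [-0.44, 2.09], [-1.27, 1.32], [0.08, 2.57], [-1.32, 4.46], [0.12, 2], [-2.74, 2.74]. Speed limits (rad/s): [2.22, 2.22, 3.01, 3.01, 3.14, 3.14, 3.14].

INTERFACE

Orientations are given as a rotation vector (axis times angle).
In Python, from cell import arm gives the robot as it stands.
- The arm moves only by the shell command python3 -m creep 'ROWS' [FORCE]. ROWS is JSON, a list that holds one entry, the list of rows, each a list of 7 numbers: the shift along the world's x, y, z in cm, then the turn, a rotation vector about the world's x, y, z in degrees, then the opening, from -1 (shut) to 1 (fully open), so that 0 is half open. In form: [[[tx, ty, tz, ax, ay, az, jaw], ...]]. A call has 1 to 5 rows; each row is the pose to reach, as a shift and turn from the pose commanded when the call began; what a row does not reach only later rows make up. A row lasts 1/10 s, in which the tool goes at most 50 mm and 8.59 degrees, less where a joint would pass 70% of its speed; a pose out of reach is approached as far as the arm can. A call with a gripper value outside its range is refused whole. The fingers move at their own pace and stop on an object; FORCE is the grip in N (left out, the last holds). Time passes only in rows, so rows that repeat a pose let the fingers close. It gives the time, the measured TCP pose, the force and the opening at its end, in the units of the state.
- arm.observe(): the state, without advancing time (a new reading comes with each control period).
- arm.get_image(name): name is "scene" or "top" or "wrist"; returns the picture (384x512x3 uint8, red, green, blue); there is no depth.
- arm.camera_model(name): a dict with "vfov" (degrees; the focal length in pixels is half the picture's height over the tangent of half this angle, whatever the lens; pixels are square), "cx", "cy" (the principal point, pixels), "cam_to_world" (4x4, takes a point from camera to world coordinates); the wrist camera has in their place "T_tool_cam" (4x4, takes a point from camera to tool coordinates, whose origin is the TCP and whose axes are the flange's). Camera axes: x right, y down, z forward; pixel columns grow to the right and rows downward; lengths in m; the calibration is good to about 2 mm. A picture is of the moment at which its call begins: read the wrist's pose just before it. camera_model takes no time and is no camera call.
- arm.sign_off(): hands the job in, once; it reports no verdict.
The state is a dict: "clock": time; "joints": joint angles; "dq": joint speeds; "joint_efforts": joint torques, N m; "position": TCP position; "ee_rot": TCP orientation; "force": force on the tool from outside, world axes, zero at the start; "ft_torque": the same for the moment, N m; "width": opening from 0.0 (shut) to 1.0 (fully open).
Only numpy, scipy, OpenCV 4.12 (cv2) and the standard library are available. Lean on these libraries where they do the work, as an engineer would, in place of code of your own. Each camera call takes 0.05 s, during which the arm holds its last target.

TASK

Open the tub with the blue lid: by the upright tab, tip the lid up about 15 degrees with its opposite edge still resting on the tub's rim, then lift it right off. Lay it flat, tab upward, on the middle of the clean white tray lid, lowering it all the way before letting go. Leave the opened tub standing where it is and the orange-lidded tub closed.

Things in the scene. Friction and masses are not known exactly. Their poses are not given: they have to be found in the camera images.
- lid_blue: Blue lid, loose in its tub. Origin: centre of underside of its plug (84 mm dia, 6 mm deep, 3 mm play), 6 mm below the tub's rim; z up. Flange 102 mm dia, z 6-11 mm, rests on the rim. Upright tab near the +x edge: x 16-46, y -5 to 5, z 11-41 mm. Tab points away from robot, up to 70 deg either side. Raise it and the lid tips on its x = -51 mm edge.
- tub_blue: Round white tub under the blue lid, 96 mm diameter at the rim, 70 mm high, wall 3 mm, 0.3 to 0.5 kg, loose on the table; small grey capsules inside. Origin: centre of its underside; z up.
- lid_orange: Orange lid on the other tub, same shape, size and origin as the blue lid. The two tubs stand side by side, either one on the left. To be left alone.
- tray_lid: Flat white tray lid lying loose on the table to the right of the tubs, 55 g, 210 mm along its x, 260 mm along its y, 13 mm high; its central recess, 172 by 220 mm, has its floor 9 mm above the table. Origin: centre of its underside; z up.
Not all that is in view belongs to the job. There is more than one size of the lid_blue; the one meant has the size given above.

How it is judged:
By the outcome, as a careful person would: the job done as asked, in the order asked, and still so for the second after the job is handed in, with the robot touching nothing.
It also fails if it takes over 38 s, if anything falls off the work surface, if the arm or the gripper's body presses on something with over 40 N, if the wrist force passes 120 N, or if a joint passes its speed limit or range.

## Working session

There is one attempt and no reset: what is moved stays moved. The work goes in short steps, Python scripts to look and compute and a shell command to move; the robot and the scene stay as the last step left them, time stands still between calls to the robot, and variables do not carry over. Pictures are saved under pics/ and viewed, and the job is handed in when it is done.

```bash
mkdir -p pics; ls; python3 - <<'E'
from cell import arm
import cv2,json
s=arm.observe();print(s)
for n in("scene","top"):
    print(n,arm.camera_model(n))
    cv2.imwrite(f"pics/{n}0.png",cv2.cvtColor(arm.get_image(n),cv2.COLOR_RGB2BGR))
print(arm.camera_model("wrist"))
E
```

```text
pics
{'clock': 0.0, 'joints': array([ 1.19538583,  0.4352285 ,  0.02497056,  1.57409979, -0.01156735,
        1.13401308, -0.07510647]), 'dq': array([ 0.00017462,  0.00081382, -0.00051337,  0.00069021, -0.00056465,
       -0.00177298, -0.00020733]), 'joint_efforts': array([-1.39657164e-03, -6.67846155e+01,  9.84576792e-01, -3.14461541e+01,
       -6.04322157e-02,  4.32020926e-02,  1.61422031e-04]), 'position': array([ 0.1682045 , -0.60142923,  0.24294047]), 'ee_rot': array([-3.11088180e+00, -4.26896633e-01,  6.10836454e-04]), 'force': array([-0.51101872,  0.53191403, -0.05264371]), 'ft_torque': array([ 0.00843982, -0.06785016,  0.00656272]), 'width': 0.9987234972665197}
scene {'vfov': 51.35330313940034, 'cx': 262.2673165023614, 'cy': 192.20324549254275, 'cam_to_world': array([[-0.75312036, -0.51522736,  0.40908495,  0.07700374],
       [-0.6576361 ,  0.57256639, -0.48957378,  0.5017627 ],
       [ 0.01801351, -0.63773701, -0.77004352,  0.83580419],
       [ 0.        ,  0.        ,  0.        ,  1.        ]])}
top {'vfov': 50.72233534317045, 'cx': 257.4645538970123, 'cy': 191.19066755868863, 'cam_to_world': array([[ 0.01481949, -0.99762414,  0.06727895,  0.37542941],
       [-0.99986221, -0.01428219,  0.00846009,  0.02544221],
       [-0.0074791 , -0.06739505, -0.99769834,  1.14790684],
       [ 0.        ,  0.        ,  0.        ,  1.        ]])}
{'vfov': 65.90598806704261, 'cx': 253.95669478147715, 'cy': 190.92233610191627, 'T_tool_cam': array([[-4.44954476e-04, -9.69516740e-01, -2.45024679e-01,
         6.47192998e-02],
       [ 9.99999726e-01, -2.86550515e-04, -6.82130604e-04,
        -1.04043289e-04],
       [ 5.91125091e-04, -2.45024916e-01,  9.69516602e-01,
        -1.41419222e-01],
       [ 0.00000000e+00,  0.00000000e+00,  0.00000000e+00,
         1.00000000e+00]])}
```

View pics/scene0.png

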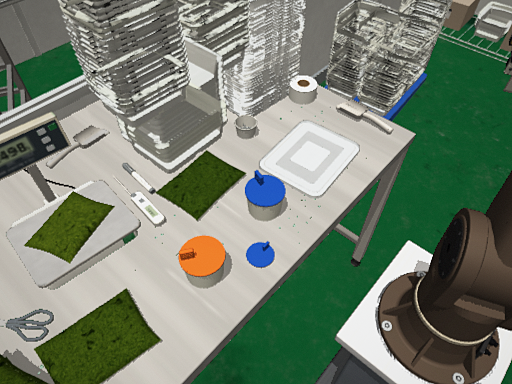

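View pics/top0.png

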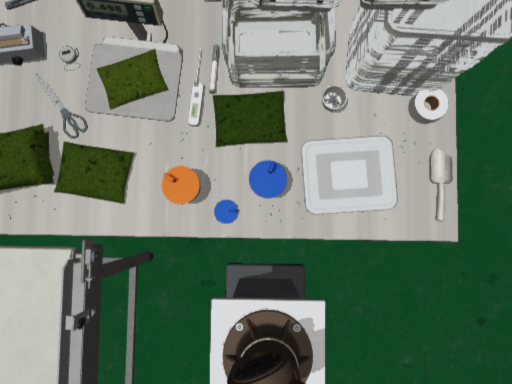

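Two blue lids are in view: the large one on a tub, top (268,179) / scene (265,190), and a small one flat on the table, top (226,211) / scene (261,254). The large one fits, being 102 mm across and sitting on its tub. I'll confirm that in an enlarged crop.

```bash
cat > h.py <<'E'
import numpy as np,cv2
from cell import arm
def ray(n,u,v,z,img=None):
    m=arm.camera_model(n);f=192/np.tan(np.radians(m["vfov"]/2));T=m["cam_to_world"]
    d=T[:3,:3]@np.array([(u-m["cx"])/f,(v-m["cy"])/f,1]);o=T[:3,3]
    return o+d*(z-o[2])/d[2]
def proj(n,P):
    m=arm.camera_model(n);f=192/np.tan(np.radians(m["vfov"]/2));T=m["cam_to_world"]
    c=T[:3,:3].T@(np.asarray(P,float)-T[:3,3]);return c[:2]/c[2]*f+[m["cx"],m["cy"]]
def crop(path,out,x0,y0,w,h,k):
    i=cv2.imread(path)[y0:y0+h,x0:x0+w];cv2.imwrite(out,cv2.resize(i,None,fx=k,fy=k,interpolation=cv2.INTER_CUBIC))
E
python3 - <<'E'
from h import *
crop("pics/top0.png","pics/ct.png",150,130,130,100,6)
crop("pics/scene0.png","pics/cs.png",230,160,70,60,10)
im=cv2.imread("pics/top0.png");hsv=cv2.cvtColor(im,cv2.COLOR_BGR2HSV)
m=cv2.inRange(hsv,(105,130,60),(130,255,255))
n,l,s,c=cv2.connectedComponentsWithStats(m)
for i in range(1,n):
    if s[i,4]>100:
        cs=cv2.findContours((l==i).astype('uint8'),0,2)[0]
        print(s[i],c[i],cv2.minEnclosingCircle(cs[0]))
im=cv2.imread("pics/scene0.png");
for u,v in[(268,179)]: print(ray("top",u,v,.075))
for u,v in[(304,138),(394,138),(397,209),(307,214)]: print(ray("top",u,v,.013))
E
```

```text
[ 249  161   38   37 1102] [267.61705989 178.79038113] ((267.5662536621094, 178.79669189453125), 18.83541488647461)
[215 200  23  23 433] [225.82909931 211.12471132] ((226.0, 211.5), 11.926960945129395)
[0.48067573 0.00700194 0.075     ]
[ 0.60475434 -0.09442802  0.013     ]
[ 0.60813942 -0.34855191  0.013     ]
[ 0.40769387 -0.35533664  0.013     ]
[ 0.39005032 -0.10432733  0.013     ]
```

View pics/ct.png

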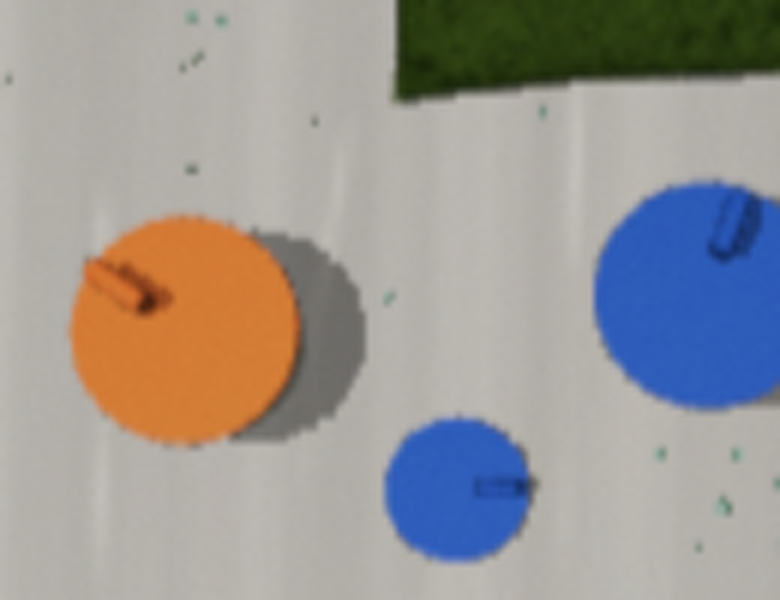

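View pics/cs.png

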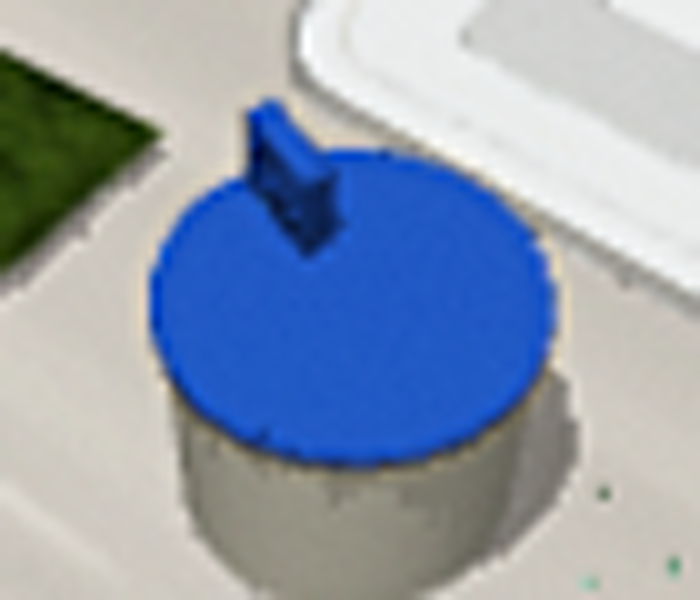

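```bash
python3 - <<'E'
from h import *
a=ray("scene",255.6,170,.105);b=ray("scene",262.6,177.3,.105);d=a-b
print(a,b,np.linalg.norm(d),np.degrees(np.arctan2(d[1],d[0])))
# top: lid centre & radius at .075
c=ray("top",267.6,178.8,.075);print(c)
# scene blue ellipse centre
for yaw in(-5,-10,-15,-20,-25,-30):
  pass
c=np.array([.4805,.0075,0])
def draw(yaw,n,k,x0,y0,w,h):
    im=cv2.imread(f"pics/{n}0.png")[y0:y0+h,x0:x0+w];im=cv2.resize(im,None,fx=k,fy=k,interpolation=cv2.INTER_CUBIC)
    R=np.array([[np.cos(yaw),-np.sin(yaw)],[np.sin(yaw),np.cos(yaw)]])
    def P(pts,z,col):
        q=[(proj(n,np.r_[c[:2]+R@p,z])-[x0,y0]+.5)*k-.5 for p in pts]
        cv2.polylines(im,[np.int32(np.round(q))],True,col,1)
    tb=[(.016,-.005),(.046,-.005),(.046,.005),(.016,.005)]
    P(tb,.105,(0,255,255));P(tb,.075,(0,0,255))
    P([(.051*np.cos(t),.051*np.sin(t)) for t in np.linspace(0,6.28,60)],.075,(0,255,0))
    return im
for n,a in(("scene",(10,235,160,60,60)),("top",(10,240,150,60,60))):
    r=[draw(np.radians(y),n,*a)[:400] for y in(-10,-20)]
    cv2.imwrite(f"pics/ov_{n}.png",cv2.resize(np.hstack(r),(800,267)))
E
```

```text
[ 0.52480438 -0.0058281   0.105     ] [0.49584753 0.00084744 0.105     ] 0.02971635421096463 -12.98181518117858
[0.48119497 0.00807259 0.075     ]
```

View pics/ov_scene.png

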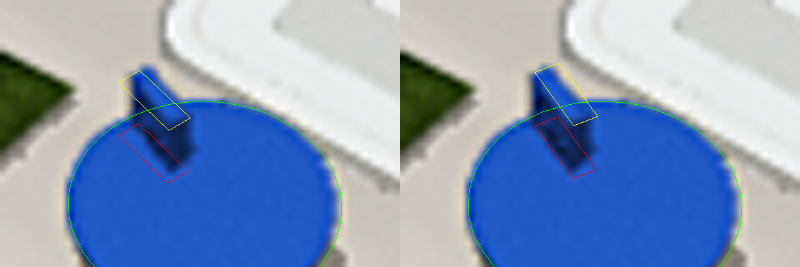

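View pics/ov_top.png

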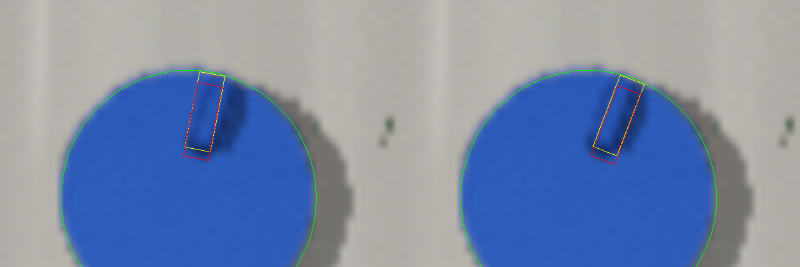

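The large lid is confirmed: about 100 mm across, its centre near (0.481, 0.0075) and its tab yaw near -18°. Now I'll move above the tab for a wrist view.

```bash
python3 -m creep '[[[2.4,4.2,0,0,0,-6,1],[4.8,8.4,0,0,0,-13,1],[7.2,12.6,0,0,0,-20,1],[9.6,16.8,0,0,0,-27,1],[12,21,0,0,0,-34,1]]]'
python3 -m creep '[[[2.4,4.2,0,0,0,0,1],[4.8,8.4,-1,0,0,0,1],[7.2,12.6,-2,0,0,0,1],[9.6,16.8,-3,0,0,0,1],[12,21,-4.4,0,0,0,1]]]'
python3 -m creep '[[[2.4,4.2,0,0,0,0,1],[4.8,8.4,0,0,0,0,1],[7.2,12.6,0,0,0,0,1],[9.2,16.2,0,0,0,0,1],[10.2,18,0,0,0,0,1]]]'
python3 - <<'E'
from h import *
for i in range(1):
    s=arm.observe();print(s["position"],s["ee_rot"],s["joints"],s["force"],s["clock"])
    cv2.imwrite("pics/w1.png",cv2.cvtColor(arm.get_image("wrist"),cv2.COLOR_RGB2BGR))
    np.save("w1.npy",np.r_[s["position"],s["ee_rot"]])
E
```

```text
clock: 0.6
position: [0.2888, -0.39, 0.2435]
ee_rot: [-3.1, 0.509, 0.0]
force: [1.3, -0.3, 0.4]
width: 1.001
clock: 1.1
position: [0.409, -0.1805, 0.1999]
ee_rot: [3.101, -0.502, 0.002]
force: [0.7, -0.5, -0.8]
width: 0.999
clock: 1.6
position: [0.5114, 0.002, 0.1997]
ee_rot: [-3.101, 0.495, -0.0]
force: [0.2, -1.0, 0.7]
width: 1.002
[0.51138975 0.00202835 0.19968816] [-3.10074071e+00  4.94775106e-01 -1.55181745e-04] [ 0.08385952  0.31206124 -0.2414793   1.88903253  0.08849587  0.95027256
 -2.08514006] [ 0.16913938 -1.02726182  0.67737158] 1.6
```

View pics/w1.png

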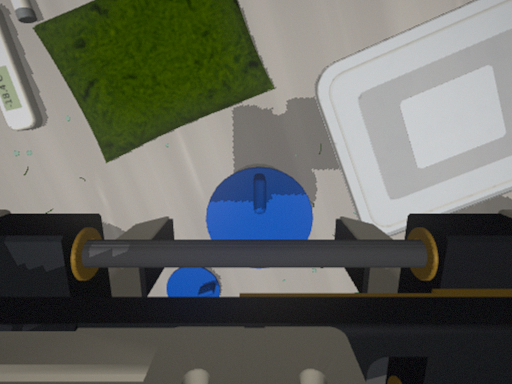

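```bash
cat >> h.py <<'E'
from scipy.spatial.transform import Rotation as Ro
def wT(p):
    m=arm.camera_model("wrist");T=np.eye(4);T[:3,:3]=Ro.from_rotvec(p[3:]).as_matrix();T[:3,3]=p[:3]
    return T@m["T_tool_cam"],m
def wray(p,u,v,z):
    T,m=wT(p);f=192/np.tan(np.radians(m["vfov"]/2))
    d=T[:3,:3]@np.array([(u-m["cx"])/f,(v-m["cy"])/f,1]);o=T[:3,3];return o+d*(z-o[2])/d[2]
def wproj(p,P):
    T,m=wT(p);f=192/np.tan(np.radians(m["vfov"]/2))
    c=T[:3,:3].T@(np.asarray(P,float)-T[:3,3]);return c[:2]/c[2]*f+[m["cx"],m["cy"]]
E
python3 - <<'E'
from h import *
crop("pics/w1.png","pics/w1c.png",200,150,125,95,6)
E
```

```text
(no output)
```

View pics/w1c.png

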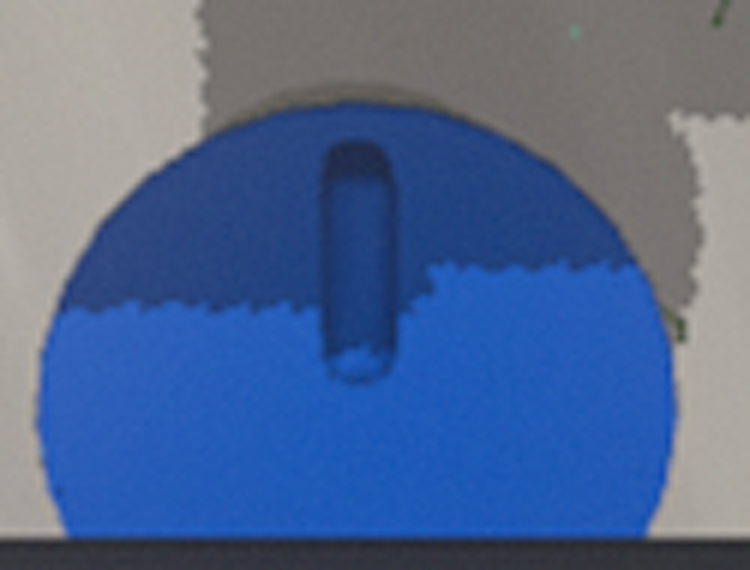

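```bash
python3 - <<'E'
from h import *
p=np.load("w1.npy")
a=wray(p,259.6,179.2,.105);b=wray(p,259.8,212.3,.105);d=a-b
print(a,b,np.linalg.norm(d),np.degrees(np.arctan2(d[1],d[0])),(a+b)/2)
l=wray(p,206.2,218.2,.075);r=wray(p,312.5,218.2,.075);t=wray(p,259.7,166.9,.075)
print(l,r,np.linalg.norm(l-r),(l+r)/2,t)
R=Ro.from_rotvec(p[3:]).as_matrix();print(R[:,0],np.degrees(np.arctan2(R[1,0],R[0,0])))
E
```

```text
[ 0.52407544 -0.00699837  0.105     ] [0.4970792  0.00153992 0.105     ] 0.02831430209229777 -17.55096370533324 [ 0.51057732 -0.00272922  0.105     ]
[0.49768388 0.05424568 0.075     ] [ 0.46630811 -0.04160743  0.075     ] 0.10085761162487937 [0.481996   0.00631913 0.075     ] [ 0.52871037 -0.00912107  0.075     ]
[ 9.50341322e-01 -3.11209489e-01 -1.58486128e-04] -18.13213525717849
```

```bash
python3 -m creep '[[[0,0,-3,0,0,0,0.3],[0,0,-6,0,0,0,0],[0,0,-8.5,0,0,0,-0.2],[0,0,-9.5,0,0,0,-0.4],[0,0,-9.5,0,0,0,-0.5]]]' 25
python3 -m creep '[[[0,0,0,0,0,0,-0.5],[0,0,0,0,0,0,-0.5]]]'
python3 - <<'E'
from h import *
s=arm.observe();print(s["position"],s["force"],s["width"])
p=np.r_[s["position"],s["ee_rot"]];np.save("w2.npy",p)
cv2.imwrite("pics/w2.png",cv2.cvtColor(arm.get_image("wrist"),cv2.COLOR_RGB2BGR))
crop("pics/w2.png","pics/w2c.png",150,110,200,140,4)
E
```

```text
clock: 2.15
position: [0.5091, -0.0025, 0.1037]
ee_rot: [3.101, -0.502, -0.005]
force: [0.6, -0.3, 0.0]
width: 0.611
clock: 2.35
position: [0.5111, -0.0022, 0.1061]
ee_rot: [-3.101, 0.502, -0.003]
force: [0.1, 0.0, -0.1]
width: 0.44
[ 0.51107526 -0.00220971  0.10607596] [ 0.14921181  0.00380074 -0.0742206 ] 0.43987056877921943
```

View pics/w2c.png

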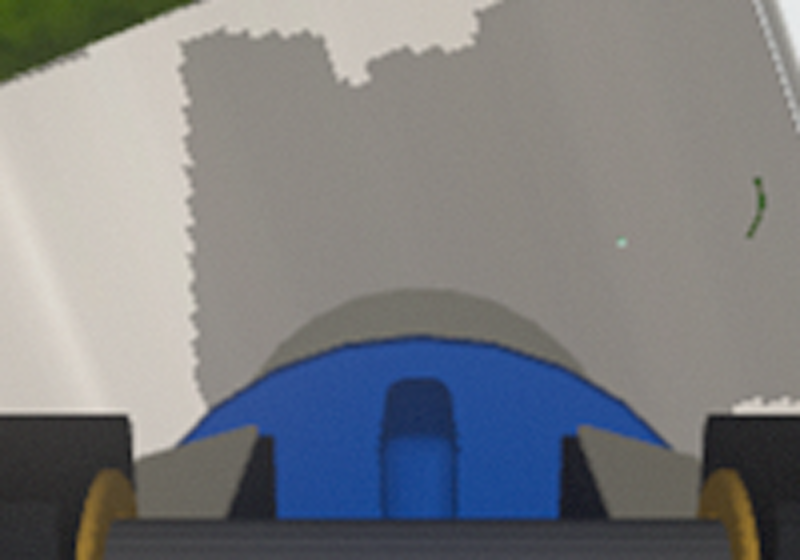

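The tab is midway between the fingers: it sits at column 418 of the crop and the finger tips average 418. Next, go down the last 9 mm and grip.

```bash
python3 -m creep '[[[0,0,-0.5,0,0,0,-0.5],[0,0,-0.9,0,0,0,-0.6],[0,0,-0.9,0,0,0,-0.8],[0,0,-0.9,0,0,0,-1],[0,0,-0.9,0,0,0,-1]]]' 30
python3 -m creep '[[[0,0,0,0,0,0,-1],[0,0,0,0,0,0,-1],[0,0,0,0,0,0,-1]]]'
```

```text
clock: 2.9
position: [0.5101, -0.0022, 0.0958]
ee_rot: [3.101, -0.502, -0.0]
force: [-0.4, -0.2, -0.5]
width: 0.106
clock: 3.2
position: [0.5102, -0.0022, 0.0959]
ee_rot: [3.101, -0.502, 0.0]
force: [-0.6, -1.0, -0.2]
width: 0.105
```

The grip is good, with the opening at 9.7 mm on the 10 mm tab. Now tip the lid about its rim edge, pivoting near lid x = -48 mm and z = 0.070.

```bash
python3 -m creep '[[[-0.07,0.02,0.2,-0.46,-1.43,0,-1],[-0.14,0.05,0.41,-0.92,-2.86,0,-1],[-0.24,0.08,0.68,-1.53,-4.76,0,-1],[-0.31,0.10,0.84,-1.9,-5.95,0,-1],[-0.39,0.12,1.0,-2.3,-7.14,0,-1]]]'
python3 -m creep '[[[0,0,0,0,0,0,-1],[0,0,0,0,0,0,-1]]]'
```

```text
clock: 3.7
position: [0.506, -0.0008, 0.1062]
ee_rot: [3.075, -0.497, 0.205]
force: [0.7, 1.3, -0.6]
width: 0.108
clock: 3.9
position: [0.5063, -0.0009, 0.106]
ee_rot: [3.075, -0.497, 0.202]
force: [-0.4, -0.4, -0.5]
width: 0.11
```

```bash
python3 -m creep '[[[-0.12,0.04,0.25,-0.58,-1.8,0,-1],[-0.24,0.08,0.48,-1.15,-3.57,0,-1],[-0.38,0.12,0.72,-1.73,-5.36,0,-1],[-0.51,0.16,0.94,-2.3,-7.14,0,-1],[-0.51,0.16,0.94,-2.3,-7.14,0,-1]]]'
python3 -m creep '[[[0,0,0,0,0,0,-1],[0,0,0,0,0,0,-1]]]'
python3 - <<'E'
from h import *
s=arm.observe();R=Ro.from_rotvec(s["ee_rot"]).as_matrix()
print(R[:,0],np.degrees(np.arcsin(R[2,0])),s["force"],s["ft_torque"])
cv2.imwrite("pics/s3.png",cv2.cvtColor(arm.get_image("scene"),cv2.COLOR_RGB2BGR))
crop("pics/s3.png","pics/s3c.png",220,130,100,100,6)
E
```

```text
clock: 4.4
position: [0.5006, 0.0008, 0.1152]
ee_rot: [3.037, -0.49, 0.4]
force: [-0.3, 0.8, -0.3]
width: 0.105
clock: 4.6
position: [0.5017, 0.0005, 0.1152]
ee_rot: [3.037, -0.492, 0.4]
force: [-0.3, -0.2, -0.3]
width: 0.109
[ 0.91657149 -0.30514427  0.25842537] 14.976649933781733 [-0.2681513  -0.1601241  -0.33063208] [0.13703632 0.30779327 0.01221435]
```

View pics/s3c.png

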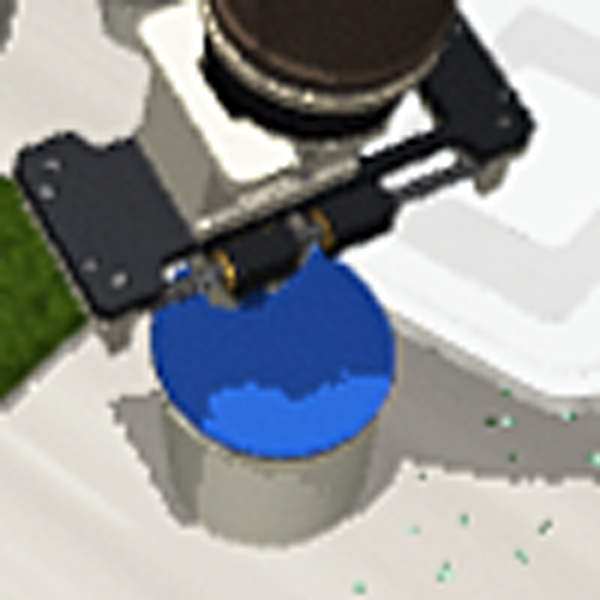

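The tilt reads 15.0°, and the picture shows the lid's near edge still on the rim at crop (270,458). While it holds there, I'll refine the tray centre from the first top picture.

```bash
python3 - <<'E'
from h import *
crop("pics/top0.png","pics/tr.png",295,128,110,95,7)
E
```

```text
(no output)
```

View pics/tr.png

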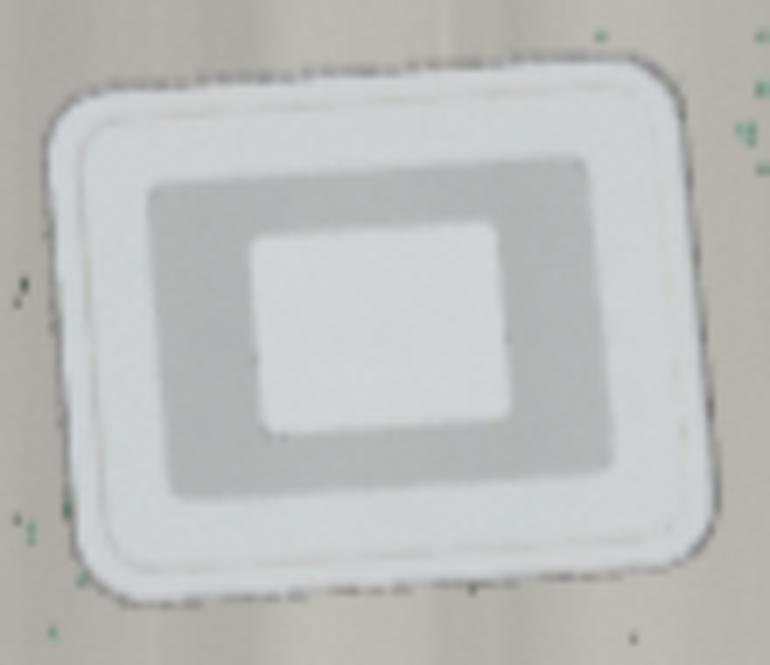

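```bash
python3 -m creep '[[[0,0,0.4,0,0,0,-1],[0,0,1.2,0,0,0,-1],[0,0,2.4,0,0,0,-1],[0,0,4,0,0,0,-1],[0,0,6,0,0,0,-1]]]'
python3 -m creep '[[[0,0,2,0.9,2.9,0,-1],[0,0,4,1.8,5.7,0,-1],[0,0,4,2.8,8.6,0,-1],[0,0,4,3.7,11.4,0,-1],[0,0,4,4.6,14.3,0,-1]]]'
python3 - <<'E'
from h import *
cv2.imwrite("pics/t4.png",cv2.cvtColor(arm.get_image("top"),cv2.COLOR_RGB2BGR))
s=arm.observe();print(s["position"],s["ee_rot"])
cv2.imwrite("pics/w4.png",cv2.cvtColor(arm.get_image("wrist"),cv2.COLOR_RGB2BGR))
E
```

```text
clock: 5.15
position: [0.5009, 0.0006, 0.176]
ee_rot: [3.037, -0.491, 0.399]
force: [0.1, -0.5, -1.1]
width: 0.107
clock: 5.65
position: [0.5014, 0.0007, 0.2164]
ee_rot: [-3.1, 0.501, 0.002]
force: [-0.3, -0.7, -0.6]
width: 0.105
[5.02251254e-01 1.52336482e-04 2.16147318e-01] [-3.0994051   0.50250307  0.00619858]
```

View pics/t4.png

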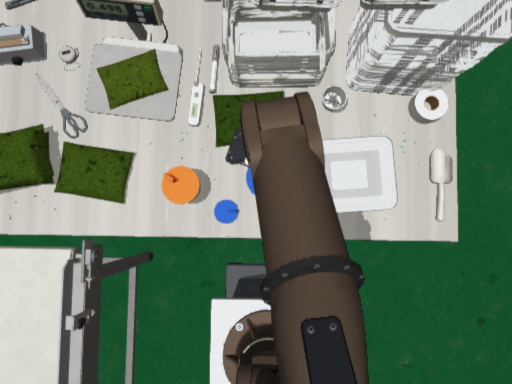

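View pics/w4.png

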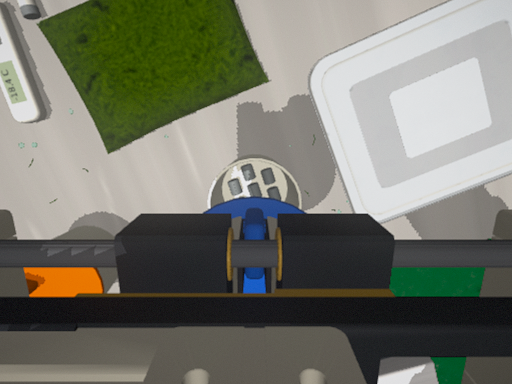

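```bash
python3 - <<'E'
from h import *
c=ray("top",348.9,174.5,.009);print("top",c)
# scene check: project
print(proj("scene",c))
im=cv2.imread("pics/scene0.png");q=proj("scene",c);cv2.circle(im,tuple(np.int32(q)),2,(0,0,255),-1);cv2.imwrite("pics/sx.png",im);crop("pics/sx.png","pics/sxc.png",250,110,120,95,6)
s=arm.observe();P=c+[.0292,-.009,0];print("tcp",P,s["position"],(P-s["position"])*100)
cv2.imwrite("pics/s5.png",cv2.cvtColor(arm.get_image("scene"),cv2.COLOR_RGB2BGR))
E
```

```text
top [ 0.50311441 -0.22214567  0.009     ]
[310.33285313 155.62315785]
tcp [ 0.53231441 -0.23114567  0.009     ] [5.02260139e-01 1.13659706e-04 2.15773518e-01] [  3.00542701 -23.12593268 -20.67735177]
```

View pics/sxc.png

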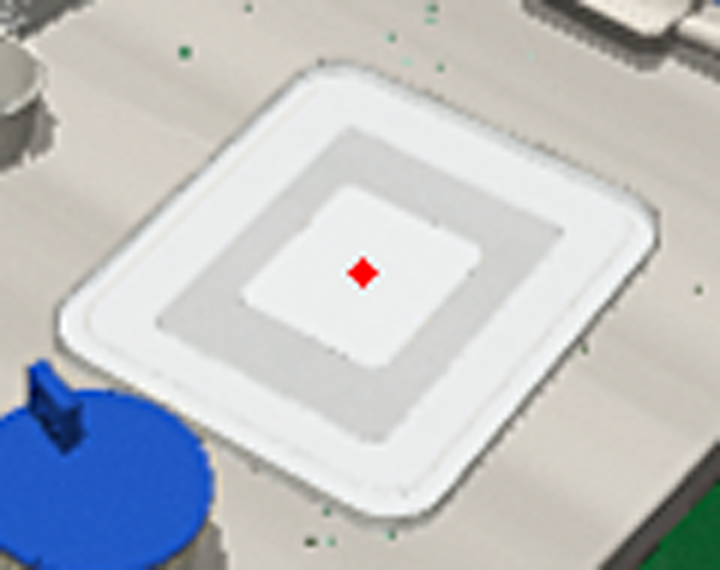

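View pics/s5.png

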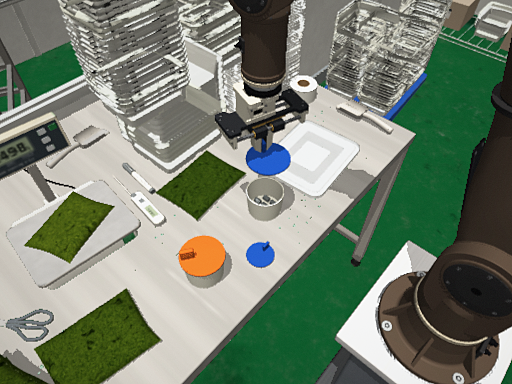

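Both views agree on the tray centre, (0.503, -0.222). The lid hangs level in the grip at scene (268,158). Carry it over the tray.

```bash
python3 -m creep '[[[0.2,-1.5,0,0,0,0,-1],[0.6,-4.5,0,0,0,0,-1],[1.0,-7.5,0,0,0,0,-1],[1.4,-10.5,0,0,0,0,-1],[1.8,-13.5,-1,0,0,0,-1]]]'
python3 -m creep '[[[0.4,-3,-1.5,0,0,0,-1],[0.8,-6,-3.5,0,0,0,-1],[1.1,-8.2,-6,0,0,0,-1],[1.3,-9.4,-9,0,0,0,-1],[1.3,-9.7,-11.5,0,0,0,-1]]]'
python3 -m creep '[[[0,0,-0.5,0,0,0,-1],[0,0,-1,0,0,0,-1],[0,0,-1,0,0,0,-1]]]'
python3 - <<'E'
from h import *
s=arm.observe();print(s["position"],s["ee_rot"],s["force"],s["clock"])
a=cv2.cvtColor(arm.get_image("scene"),cv2.COLOR_RGB2BGR);cv2.imwrite("pics/s6.png",a);crop("pics/s6.png","pics/s6c.png",230,90,140,110,5)
E
```

```text
clock: 6.3
position: [0.5198, -0.1353, 0.2066]
ee_rot: [3.101, -0.5, 0.005]
force: [0.9, -0.0, -1.4]
width: 0.107
clock: 6.8
position: [0.5317, -0.2331, 0.0893]
ee_rot: [3.1, -0.504, 0.001]
force: [0.7, 0.4, -0.7]
width: 0.109
clock: 7.1
position: [0.5326, -0.2307, 0.081]
ee_rot: [-3.102, 0.5, -0.001]
force: [-0.3, 0.0, -0.8]
width: 0.111
[ 0.53264021 -0.23070008  0.08096982] [-3.10155002e+00  4.99901453e-01 -1.14684389e-03] [-0.32257948  0.0317375  -0.81426867] 7.1
```

View pics/s6c.png

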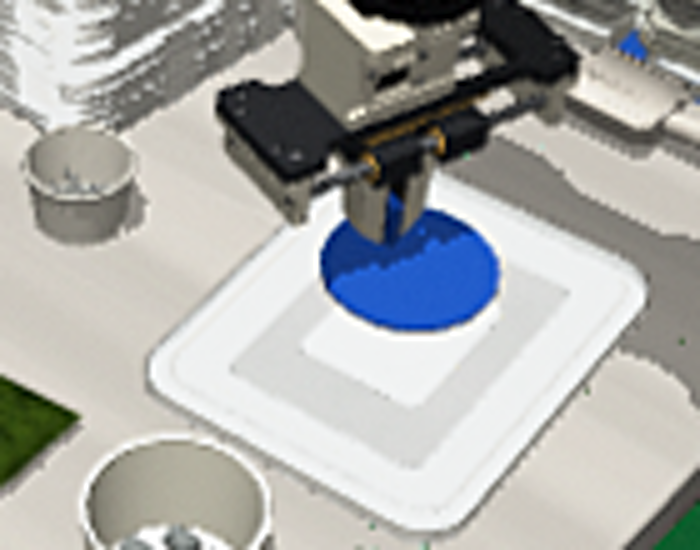

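```bash
python3 -m creep '[[[0,0,-1,0,0,0,-1],[0,0,-2,0,0,0,-1],[0,0,-3,0,0,0,-1],[0,0,-3.5,0,0,0,-1],[0,0,-3.5,0,0,0,-1]]]'
python3 -m creep '[[[0,0,0,0,0,0,-1],[0,0,-0.1,0,0,0,-1],[0,0,-0.2,0,0,0,-1],[0,0,-0.3,0,0,0,-1],[0,0,-0.3,0,0,0,-1]]]'
```

```text
clock: 7.65
position: [0.5315, -0.2311, 0.0441]
ee_rot: [-3.101, 0.502, 0.004]
force: [-0.3, 0.7, -0.4]
width: 0.105
clock: 8.15
position: [0.5322, -0.2314, 0.0422]
ee_rot: [3.101, -0.502, -0.001]
force: [-1.3, -0.9, -0.9]
width: 0.112
```

```bash
python3 -m creep '[[[0,0,-0.05,0,0,0,-1],[0,0,-0.1,0,0,0,-1],[0,0,-0.15,0,0,0,-1],[0,0,-0.15,0,0,0,-1],[0,0,-0.15,0,0,0,-1]]]'
python3 -m creep '[[[0,0,-0.05,0,0,0,-1],[0,0,-0.1,0,0,0,-1],[0,0,-0.1,0,0,0,-1]]]'
```

```text
clock: 8.65
position: [0.5322, -0.2314, 0.0407]
ee_rot: [3.101, -0.502, -0.001]
force: [0.6, -0.5, -1.6]
width: 0.107
clock: 8.95
position: [0.5322, -0.2314, 0.0406]
ee_rot: [3.101, -0.502, -0.0]
force: [-3.1, 1.8, 9.6]
width: 0.108
```

Contact: 9.6 N upward at z = 0.0406, which matches the 0.041 predicted for the lid fully down. Back off 0.5 mm to take the preload off, then look.

```bash
python3 -m creep '[[[0,0,0.05,0,0,0,-1],[0,0,0.05,0,0,0,-1],[0,0,0.05,0,0,0,-1]]]'
python3 - <<'E'
from h import *
a=cv2.cvtColor(arm.get_image("scene"),cv2.COLOR_RGB2BGR);cv2.imwrite("pics/s7.png",a);crop("pics/s7.png","pics/s7c.png",230,90,140,110,5)
E
```

```text
clock: 9.25
position: [0.5323, -0.2314, 0.0406]
ee_rot: [3.101, -0.502, -0.0]
force: [-2.0, 1.6, 7.2]
width: 0.107
```

View pics/s7c.png

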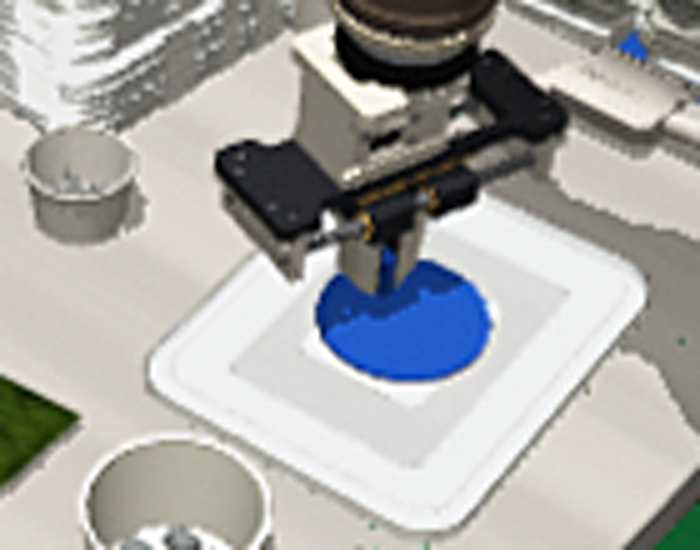

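The lid is seated at the middle of the tray. Release by opening in place, then retreat straight up.

```bash
python3 -m creep '[[[0,0,0,0,0,0,-0.8],[0,0,0,0,0,0,-0.6],[0,0,0,0,0,0,-0.3],[0,0,0,0,0,0,-0.3],[0,0,0,0,0,0,-0.3]]]'
python3 -m creep '[[[0,0,0.5,0,0,0,-0.3],[0,0,2,0,0,0,-0.3],[0,0,5,0,0,0,-0.3],[0,0,9,0,0,0,-0.3],[0,0,13,0,0,0,-0.3]]]'
python3 -m creep '[[[-2,-4,3,0,0,0,-0.3],[-4,-8,3,0,0,0,-0.3],[-7,-12,3,0,0,0,-0.3],[-10,-16,3,0,0,0,-0.3],[-13,-20,3,0,0,0,-0.3]]]'
python3 -m creep '[[[-3,-4,0,0,0,0,-0.3],[-6,-8,0,0,0,0,-0.3],[-8,-12,0,0,0,0,-0.3],[-8,-12,0,0,0,0,-0.3]]]'
python3 - <<'E'
from h import *
for n in("scene","top"):
    cv2.imwrite(f"pics/{n}8.png",cv2.cvtColor(arm.get_image(n),cv2.COLOR_RGB2BGR))
crop("pics/top8.png","pics/t8c.png",150,120,260,120,3)
crop("pics/scene8.png","pics/s8c.png",170,90,200,200,3)
E
```

```text
clock: 9.8
position: [0.5322, -0.2314, 0.0401]
ee_rot: [3.101, -0.501, -0.001]
force: [0.3, 0.2, 1.3]
width: 0.347
clock: 10.3
position: [0.5318, -0.2313, 0.1717]
ee_rot: [-3.101, 0.502, 0.002]
force: [1.0, -1.0, -0.2]
width: 0.355
clock: 10.8
position: [0.4009, -0.4328, 0.2008]
ee_rot: [3.101, -0.501, 0.0]
force: [0.2, -0.9, 0.3]
width: 0.351
clock: 11.2
position: [0.3158, -0.5577, 0.2005]
ee_rot: [3.095, -0.516, -0.004]
force: [0.1, -0.0, -0.3]
width: 0.352
```

View pics/t8c.png

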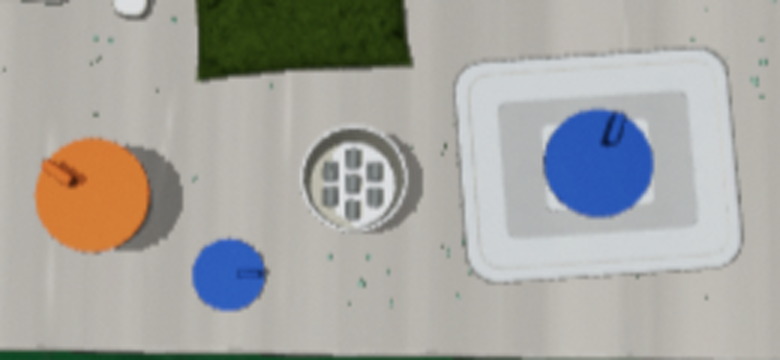

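View pics/s8c.png

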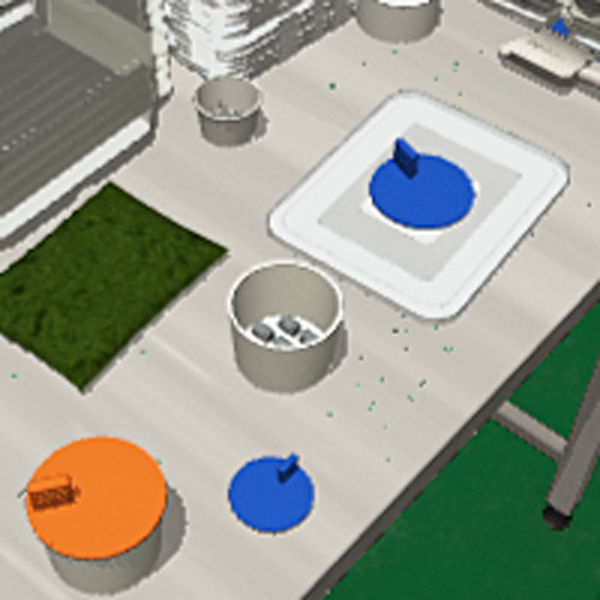

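The final top view shows the lid centred at crop (599,163), against a tray centre of about (599,165). The tub stands open at (353,180), upright and with its capsules inside, and the orange lid is still on. The robot is clear, so I'll hand in.

```bash
python3 - <<'E'
from cell import arm
print(arm.sign_off())
E
```

```text
the job is handed in; nothing more can be done
None
```

The job is done and handed in: the blue lid lies flat, tab up, on the middle of the white tray lid, and its tub stands open where it was. It took about 11.3 s of the 38 s allowed.

- **Lid:** I took the large blue lid on its tub, which measured about 101 mm across, and left the small blue one on the table alone. Gripped by the tab, it tipped to 15.0°, and the scene picture showed its near edge still on the rim. I then lifted it off, levelled it and lowered it until it touched down at about 10 N. The height matched the one predicted for the lid fully down, and I let go there.
- **Last checks:** In the top view the lid sits within about 1 mm of the tray's middle. The opened tub is upright within about a millimetre of its first spot, with its capsules inside. The orange-lidded tub is still closed, and the arm is clear of everything.
- **Not confirmed:** That the edge stayed on the rim while tipping rests on the picture alone; the wrist force was too small there to confirm contact.

No checks failed or disagreed.

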